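Stand the antiseptic bottle between the two prep pots

ROBOT

A 7-joint arm with a two-finger parallel gripper is mounted at the origin on the work surface. World frame = base frame: x ahead of the robot, y to its left, z up, the work surface at z = 0. Lengths are in m, angles in rad, forces in N, time in s.
With the tool pointing down it reaches from about 0.4 to 0.75 m from the base axis. Payload 19.5 kg.
Tool frame: the origin (TCP) lies on the centre line of the jaws, within the pads' length; the fingertips stand 25 mm ahead of it and the grasp point (between the pads) lies 6 mm ahead of it; z points along the fingers, y is the line along which they close (so a half turn about z gives the same grasp; the last joint's range is limited). The gripper opens to 85 mm and grips with 20 to 120 N. Pads are 22 mm wide; open, the fingers measure 114 mm over their backs; the gripper's body (76 mm by 85 mm) begins 54 mm behind the grasp point. The pads swing forward as they close: fully open they stand 13 mm farther back than shut.
Start: joints at [1.13, 0.707, -0.028, 1.485, 0.022, 0.951, -0.075], TCP at [0.223, -0.53, 0.256] pointing down, gripper open.
Joint ranges: [-2.71, 2.71], [-0.32, 2.16], [-1.57, 1.52], [0, 2.45], [-1.46, 4.6], [0, 2.02], [-2.83, 2.83]. Speed limits (rad/s): [1.89, 1.89, 2.57, 2.57, 3.01, 3.01, 3.01].

INTERFACE

Orientations are given as a rotation vector (axis times angle).
In Python, from rig import env, viewer, order gives the robot as it stands.
- The arm moves only by the tool servo_tool, never from a script. Its argument "deltas" is a list of rows, each an object with "travel": the shift along the tool's x, y, z in units of 40 mm (1.0 is 40 mm), a list of three; "delta_rot": the turn, a rotation vector about the tool's x, y, z in units of 5 degrees (1.0 is 5 degrees), a list of three; "jaw": the opening, from 0 (shut) to 1 (fully open). In form: [{"travel": [x, y, z], "delta_rot": [wx, wy, wz], "jaw": jaw}, ...]. A call has 1 to 12 rows; each row is the pose to reach, as a shift and turn from the pose commanded when the call began, along the tool's axes at that moment; what a row does not reach only later rows make up. A row lasts 1/12 s, in which the tool goes at most 41.7 mm and 7.16 degrees, less where a joint would pass 70% of its speed; a pose out of reach is approached as far as the arm can. A call with a gripper value outside its range is refused whole. The fingers move at their own pace and stop on an object; the grip force is fixed at half the most. Time passes only in rows, so rows that repeat a pose let the fingers close. It gives the time, the measured TCP pose, the force, the opening and the grip force at its end, in the units of the state.
- env.get_state(): the state, without advancing time (a new reading comes with each control period).
- viewer.read_camera(name): name is "scene" or "top" or "wrist"; returns a dict with "img" (480x640x3 uint8, red, green, blue), "depth" (480x640 float32, m along the optical axis (not along the pixel's ray), 0 where there is no reading), "vertical_fov" (degrees; the focal length in pixels is half the picture's height over the tangent of half this angle, whatever the lens; pixels are square), "cx", "cy" (the principal point, pixels), "rvec" (rotation vector, rad) and "tvec" (3), from world to camera coordinates, as OpenCV has them. Camera axes: x right, y down, z forward; pixel columns grow to the right and rows downward; lengths in m; the calibration is good to about 2 mm. The wrist camera is an equidistant fisheye: a pixel r from the principal point sees the ray r / f radians off the axis. A picture is of the moment at which its call begins.
- order.job_done(): hands the job in; it is judged then, once.
The state is a dict: "t": time; "q": joint angles; "joint_vel": joint speeds; "joint_efforts": joint torques, N m; "tool_pos": TCP position; "ee_rot": TCP orientation; "wrist_force": force on the tool from outside, world axes, zero at the start; "moment": the same for the moment, N m; "finger_gap": finger opening in m; "gripper_force": force on a finger pad.
Only numpy, scipy, OpenCV 4.12 (cv2) and the standard library are available. Lean on these libraries where they do the work, as an engineer would, in place of code of your own. Each camera call takes 0.05 s, during which the arm holds its last target. There are 200 camera calls.

TASK

Get the skin-prep corner ready: stand the tall narrow-necked amber bottle upright on the table midway between the two small steel pots, in line with them, so that either pot can be filled from it. Leave the pots and the squat amber jar where they are.

Things in the scene. Friction and masses are not known exactly. Their poses are not given: they have to be found in the camera images.
- bottle: The bottle to place: loose, closed, round amber glass bottle, 115 mm tall, 0.17 to 0.35 kg, with a straight round body 52 mm in diameter from the table up to 66 mm, then a sloping shoulder, a narrow neck and a black cap 25 mm wide; paper label round the body. It starts upright on the bare table, on the left or the right of the pots. Origin: centre of its underside; z up along its axis.
- pot_a: One of the two small steel prep pots: loose, empty, open round cup, 80 mm across the rim, 64 mm at the foot, 42 mm high, 0.15 kg. Origin: centre of its underside; z up, its y axis points to the centre of the other pot. The two pots' centres are 240 mm apart; the table between them is bare. The line through them may run at an angle of up to about 25 degrees to the world y axis.
- pot_b: The other small steel prep pot, identical to the first, 240 mm from it. Origin: centre of its underside; z up.
- jar: A bystander, not to be moved: squat amber glass jar with a wide black lid, 62 mm in diameter, 70 mm tall, standing on the opposite side of the pots from the bottle. Origin: centre of its underside; z up. (A large steel basin and a roll of tape also stand on the table, farther from the robot than the pots; they are no part of the job.)
Things that resemble listed ones, but are neither listed nor needed, are in the scene too. What is shaped like the pot_a but pink or red is not meant.

How it is judged:
At the end, for the whole second after the job is handed in: The bottle stands upright (within 8 degrees) and at rest on the table, its centre within 18 mm of the point midway between the two pots, both along and across the line joining them; each pot is within 10 mm and the jar within 20 mm of where it started (y of bottle in the frame of pot_a between 0.102 and 0.138 m and x of bottle in the frame of pot_a between -0.018 and 0.018 m and angle between bottle's own z axis and vertical below 0.15 rad and height (world z) of bottle below 0.01 m and linear speed of bottle below 0.03 m/s and distance of each of pot_a, pot_b from where it was at the start of the episode below 0.01 m and distance of jar from where it was at the start of the episode below 0.02 m); the robot touches nothing.
It fails at once if a pot is pushed or lifted more than 10 mm from its place (distance of any of pot_a, pot_b from where it was at the start of the episode above 0.01 m).
It fails at once if the squat jar is moved more than 20 mm (distance of jar from where it was at the start of the episode above 0.02 m).
It also fails if it takes over 38 s, if anything falls off the work surface, if the arm or the gripper's body presses on something with over 40 N, if the wrist force passes 120 N, or if a joint passes its speed limit or range.

## Working session

There is one attempt and no reset: what is moved stays moved. The work goes in short steps, Python scripts to look and compute and a tool call to move; the robot and the scene stay as the last step left them, time stands still between calls to the robot, and variables do not carry over. Pictures are saved under pics/ and viewed, at most 10 in all, crops included, and the job is handed in when it is done.

Besides the shell and the picture viewer there is one more tool, called after "Emit:" as name(argument=value, ...) on one line, values as JSON. servo_tool: Moves the arm, as the interface text tells. Its arguments: {"type":"object","properties":{"deltas":{"type":"array"}},"required":["deltas"]}

```bash
mkdir -p pics
cat > h.py <<'E'
import numpy as np, cv2
from rig import env, viewer, order
def cloud(c):
    h,w=c["depth"].shape; f=h/2/np.tan(np.radians(c["vertical_fov"])/2)
    v,u=np.mgrid[:h,:w]; d=c["depth"]
    p=np.stack([(u-c["cx"])/f*d,(v-c["cy"])/f*d,d],-1)
    R=cv2.Rodrigues(np.array(c["rvec"],float))[0]
    return (p-np.array(c["tvec"]).ravel())@R
E
python3 - <<'E'
from h import *
for n in("top","scene"):
    c=viewer.read_camera(n); cv2.imwrite(f"pics/{n}0.png",c["img"][:,:,::-1]); np.save(n+"0.npy",cloud(c))
    print(n,(c["depth"]==0).mean())
s=env.get_state();print(s["t"],s["tool_pos"],s["ee_rot"],s["finger_gap"])
print(cv2.Rodrigues(np.array(s["ee_rot"],float))[0].round(3))
E
```

```text
top 0.003929036458333333
scene 0.003893229166666667
0.1 [ 0.22316614 -0.52967601  0.25588695] [-3.07839986e+00 -6.22005356e-01  4.12043171e-04] 0.08541117925486255
[[ 0.922  0.388 -0.   ]
 [ 0.388 -0.922  0.001]
 [-0.    -0.001 -1.   ]]
```

View pics/top0.png

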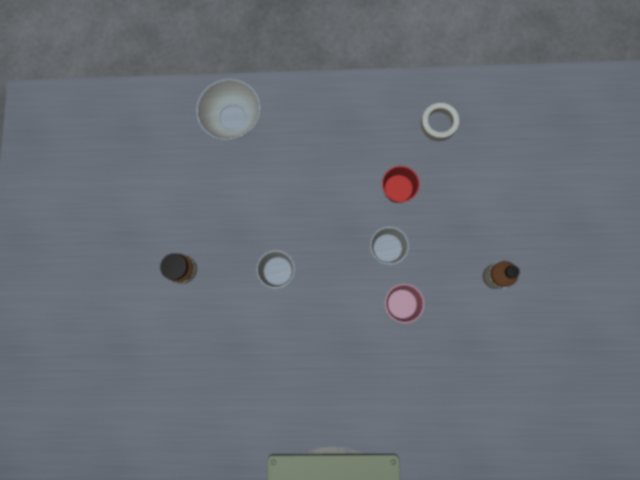

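View pics/scene0.png

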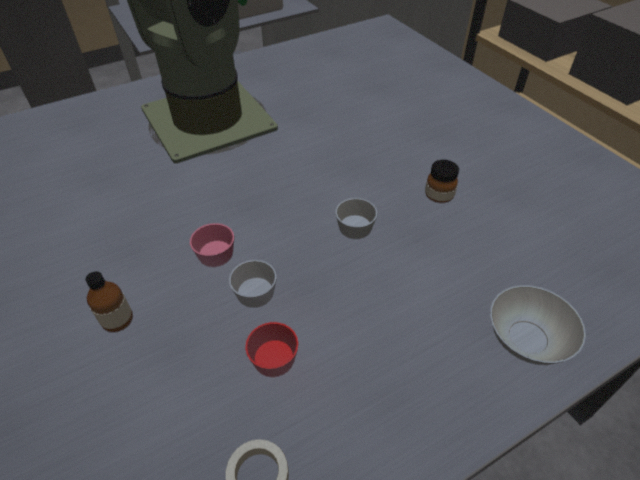

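The top view shows the bottle at right (cap 512,271), the steel pots at (276,269) and (389,246), and the jar at left (177,267). Red and pink pots lie near the right steel pot. Next I'll fit positions from depth.

Run:
```python
from h import *
P=np.load("top0.npy");S=np.load("scene0.npy")
def circ(p):
    A=np.c_[2*p[:,:2],np.ones(len(p))];s=np.linalg.lstsq(A,(p[:,:2]**2).sum(1),rcond=None)[0]
    return s[:2].round(4),np.sqrt(s[2]+s[:2]@s[:2]).round(4)
print("table",P[350,200],P[420,560],P[380,587])
for n,(u,v) in dict(potR=(389,246),potL=(276,269),red=(401,184),pink=(405,304)).items():
    q=P[v-26:v+27,u-26:u+27].reshape(-1,3)
    c0=P[v,u,:2]; q=q[np.linalg.norm(q[:,:2]-c0,axis=1)<.055]
    r=q[q[:,2]>.034]; print(n,len(r),circ(r),"minEnc",cv2.minEnclosingCircle(r[:,:2].astype(np.float32)),r[:,2].max())
for n,(u,v) in dict(bottle=(508,272),jar=(177,267)).items():
    q=np.r_[P[v-20:v+20,u-30:u+30].reshape(-1,3)]
    r=q[(q[:,2]>.06)]; t=r[r[:,2]>r[:,2].max()-.012]
    print(n,"top",t.mean(0),len(t),r[:,2].max())
# scene body fit for bottle
q=S[265:335,75:140].reshape(-1,3); 
for lo,hi in((.01,.06),(.1,.125)):
    r=q[(q[:,2]>lo)&(q[:,2]<hi)]; print("scene",lo,len(r),circ(r),r.mean(0))
```

```text
table [ 0.33789226  0.27575629 -0.00128006] [ 0.19286915 -0.45867707 -0.00179316] [ 0.27035411 -0.51921631 -0.00143663]
potR 258 (array([ 0.5478, -0.1245]), np.float64(0.0374)) minEnc ((0.5484986901283264, -0.12466929107904434), 0.03990492224693298) 0.04765166611547768
potL 252 (array([0.5027, 0.1105]), np.float64(0.0373)) minEnc ((0.503006637096405, 0.11105910688638687), 0.03977281227707863) 0.04760368741704429
red 249 (array([ 0.6782, -0.1527]), np.float64(0.0375)) minEnc ((0.6789718270301819, -0.1532832682132721), 0.04003893956542015) 0.04748649727829469
pink 275 (array([ 0.4295, -0.1506]), np.float64(0.0373)) minEnc ((0.4292581081390381, -0.15113328397274017), 0.03990020602941513) 0.046322300779302626
bottle top [ 0.39960029 -0.01658114  1.0412675 ] 13 1.0412674987879968
jar top [ 0.39960029 -0.01658114  1.0412675 ] 8 1.0412674987879968
scene 0.01 711 (array([ 0.485 , -0.3437]), np.float64(0.0258)) [ 0.50521966 -0.34148477  0.03649418]
scene 0.1 270 (array([ 0.487 , -0.3436]), np.float64(0.0093)) [ 0.48908854 -0.34324366  0.11132778]
```

Run:
```python
from h import *
S=np.load("scene0.npy");q=S[260:335,75:140].reshape(-1,3)
d=np.linalg.norm(q[:,:2]-[.4855,-.3437],axis=1)
for z in np.arange(.05,.12,.005):
    m=(abs(q[:,2]-z)<.0025)&(d<.05); 
    if m.sum(): print(z.round(3),m.sum(),np.median(d[m]).round(4))
s=env.get_state();R=cv2.Rodrigues(np.array(s["ee_rot"],float))[0]
print((R.T@(np.array([.4855,-.3437,.2])-s["tool_pos"])/.04).round(2))
```

```text
0.05 73 0.0255
0.055 87 0.0254
0.06 71 0.0252
0.065 88 0.0251
0.07 118 0.0243
0.075 146 0.0223
0.08 146 0.0193
0.085 123 0.0159
0.09 100 0.0127
0.095 42 0.0101
0.1 26 0.0111
0.105 43 0.0113
0.11 39 0.0112
0.115 167 0.0086
[ 7.85 -1.74  1.4 ]
```

Emit:
servo_tool(deltas=[{"travel": [7.85, -1.74, 1.4], "delta_rot": [0, 0, 0], "jaw": 1}, {"travel": [7.85, -1.74, 1.4], "delta_rot": [0, 0, 0], "jaw": 1}, {"travel": [7.85, -1.74, 1.4], "delta_rot": [0, 0, 0], "jaw": 1}, {"travel": [7.85, -1.74, 1.4], "delta_rot": [0, 0, 0], "jaw": 1}, {"travel": [7.85, -1.74, 1.4], "delta_rot": [0, 0, 0], "jaw": 1}, {"travel": [7.85, -1.74, 1.4], "delta_rot": [0, 0, 0], "jaw": 1}, {"travel": [7.85, -1.74, 1.4], "delta_rot": [0, 0, 0], "jaw": 1}, {"travel": [7.85, -1.74, 1.4], "delta_rot": [0, 0, 0], "jaw": 1}, {"travel": [7.85, -1.74, 1.4], "delta_rot": [0, 0, 0], "jaw": 1}, {"travel": [7.85, -1.74, 1.4], "delta_rot": [0, 0, 0], "jaw": 1}, {"travel": [7.85, -1.74, 1.4], "delta_rot": [0, 0, 0], "jaw": 1}, {"travel": [7.85, -1.74, 1.4], "delta_rot": [0, 0, 0], "jaw": 1}])

```text
t: 1.1
tool_pos: [0.4847, -0.3448, 0.2004]
ee_rot: [3.08, 0.62, -0.001]
wrist_force: [-0.6, 0.1, 0.8]
finger_gap: 0.0851
gripper_force: 0.0
```

Run:
```python
from h import *
c=viewer.read_camera("wrist"); cv2.imwrite("pics/w1.png",c["img"][:,:,::-1])
s=env.get_state();R=cv2.Rodrigues(np.array(s["ee_rot"],float))[0];print(s["t"],s["tool_pos"],R.round(3))
# expected pixel of cap top and of tip-line point
Rc=cv2.Rodrigues(np.array(c["rvec"],float))[0];f=240/np.tan(np.radians(c["vertical_fov"])/2)
def px(p):
    v=Rc@p+np.array(c["tvec"]).ravel();r=np.hypot(v[0],v[1]);th=np.arctan2(r,v[2]);return (f*th*v[0]/r+c["cx"]).round(1),(f*th*v[1]/r+c["cy"]).round(1)
print(px(np.array([.4855,-.3437,.115])),px(np.array([*s["tool_pos"][:2],.115])))
h,w=c["depth"].shape;v,u=np.mgrid[:h,:w];x=u-c["cx"];y=v-c["cy"];r=np.hypot(x,y)+1e-9;t=np.tan(r/f);d=c["depth"]
p=(np.stack([x/r*t*d,y/r*t*d,d],-1)-np.array(c["tvec"]).ravel())@Rc
m=(abs(p[...,2]-.115)<.006)&(np.linalg.norm(p[...,:2]-[.4855,-.3437],axis=-1)<.03)
print(m.sum(),p[m].mean(0),cv2.minEnclosingCircle(p[m][:,:2].astype(np.float32)))
```

```text
1.15 [ 0.48475475 -0.34477093  0.20049689] [[ 0.922  0.387 -0.   ]
 [ 0.387 -0.922 -0.   ]
 [-0.     0.    -1.   ]]
(np.float64(316.9), np.float64(261.7)) (np.float64(318.1), np.float64(263.4))
1281 [ 0.48533709 -0.34515741  0.11406713] ((0.48451554775238037, -0.34576159715652466), 0.01262289471924305)
```

View pics/w1.png

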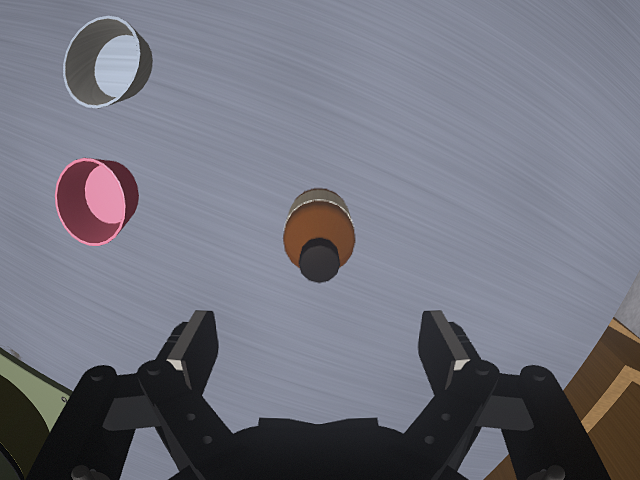

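The cap (319,261) is centred between the fingers to within about 1 mm. Now I'll descend to TCP z 0.116 and close.

Emit:
servo_tool(deltas=[{"travel": [0, 0, 0.7], "delta_rot": [0, 0, 0], "jaw": 1}, {"travel": [0, 0, 1.4], "delta_rot": [0, 0, 0], "jaw": 0.8}, {"travel": [0, 0, 1.8], "delta_rot": [0, 0, 0], "jaw": 0.7}, {"travel": [0, 0, 2.1], "delta_rot": [0, 0, 0], "jaw": 0.6}, {"travel": [0, 0, 2.1], "delta_rot": [0, 0, 0], "jaw": 0.5}, {"travel": [0, 0, 2.1], "delta_rot": [0, 0, 0], "jaw": 0.4}, {"travel": [0, 0, 2.1], "delta_rot": [0, 0, 0], "jaw": 0.3}, {"travel": [0, 0, 2.1], "delta_rot": [0, 0, 0], "jaw": 0.1}, {"travel": [0, 0, 2.1], "delta_rot": [0, 0, 0], "jaw": 0}, {"travel": [0, 0, 2.1], "delta_rot": [0, 0, 0], "jaw": 0}, {"travel": [0, 0, 2.1], "delta_rot": [0, 0, 0], "jaw": 0}, {"travel": [0, 0, 2.1], "delta_rot": [0, 0, 0], "jaw": 0}])

```text
t: 2.15
tool_pos: [0.486, -0.3444, 0.1175]
ee_rot: [3.078, 0.621, 0.002]
wrist_force: [-0.2, -1.0, 8.1]
finger_gap: 0.0227
gripper_force: 59.1
```

Emit:
servo_tool(deltas=[{"travel": [0, 0, -0.2], "delta_rot": [0, 0, 0], "jaw": 0}, {"travel": [0, 0, -0.5], "delta_rot": [0, 0, 0], "jaw": 0}, {"travel": [0, 0, -1.0], "delta_rot": [0, 0, 0], "jaw": 0}, {"travel": [0, 0, -1.5], "delta_rot": [0, 0, 0], "jaw": 0}, {"travel": [0, 0, -2.0], "delta_rot": [0, 0, 0], "jaw": 0}, {"travel": [0, 0, -2.3], "delta_rot": [0, 0, 0], "jaw": 0}, {"travel": [0, 0, -2.5], "delta_rot": [0, 0, 0], "jaw": 0}, {"travel": [0, 0, -2.5], "delta_rot": [0, 0, 0], "jaw": 0}])

```text
t: 2.82
tool_pos: [0.4859, -0.344, 0.2181]
ee_rot: [3.078, 0.622, 0.002]
wrist_force: [0.7, 0.8, -2.9]
finger_gap: 0.0223
gripper_force: 59.3
```

Run:
```python
from h import *
c=viewer.read_camera("scene"); cv2.imwrite("pics/s2.png",cv2.resize(c["img"][150:390,0:320,::-1],None,fx=2.4,fy=2.4))
s=env.get_state();R=cv2.Rodrigues(np.array(s["ee_rot"],float))[0];print(s["tool_pos"],s["wrist_force"],s["finger_gap"])
print((R.T@(np.array([.5255,-.007,s["tool_pos"][2]])-s["tool_pos"])/.04).round(2))
```

```text
[ 0.48564661 -0.34379795  0.21679449] [ 0.0229788   0.19373899 -3.03753032] 0.022770497551463847
[ 4.19 -7.37 -0.  ]
```

View pics/s2.png

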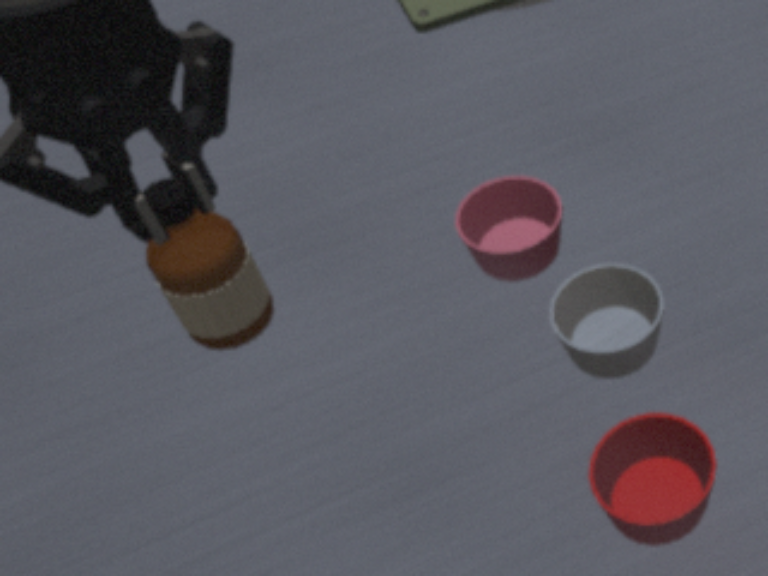

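The bottle (210,280 in the crop) hangs upright from the cap, its base about 0.1 m up. Now a smooth traverse to the midpoint.

Emit:
servo_tool(deltas=[{"travel": [0.15, -0.26, 0], "delta_rot": [0, 0, 0], "jaw": 0}, {"travel": [0.42, -0.74, 0], "delta_rot": [0, 0, 0], "jaw": 0}, {"travel": [0.84, -1.47, 0], "delta_rot": [0, 0, 0], "jaw": 0}, {"travel": [1.34, -2.36, 0], "delta_rot": [0, 0, 0], "jaw": 0}, {"travel": [1.84, -3.24, 0], "delta_rot": [0, 0, 0], "jaw": 0}, {"travel": [2.35, -4.13, 0], "delta_rot": [0, 0, 0], "jaw": 0}, {"travel": [2.85, -5.01, 0], "delta_rot": [0, 0, 0], "jaw": 0}, {"travel": [3.35, -5.9, 0], "delta_rot": [0, 0, 0], "jaw": 0}, {"travel": [3.77, -6.63, 0], "delta_rot": [0, 0, 0], "jaw": 0}, {"travel": [4.05, -7.12, 0], "delta_rot": [0, 0, 0], "jaw": 0}, {"travel": [4.19, -7.37, 0], "delta_rot": [0, 0, 0], "jaw": 0}, {"travel": [4.19, -7.37, 0], "delta_rot": [0, 0, 0], "jaw": 0}])

```text
t: 3.87
tool_pos: [0.5253, -0.004, 0.2156]
ee_rot: [-3.077, -0.628, 0.002]
wrist_force: [-0.0, 0.4, -3.0]
finger_gap: 0.023
gripper_force: 59.4
```

Run:
```python
from h import *
c=viewer.read_camera("scene"); cv2.imwrite("pics/s3.png",cv2.resize(c["img"][60:360,120:520,::-1],None,fx=2,fy=2))
S=cloud(c);im=c["img"].astype(int)
s=env.get_state();R=cv2.Rodrigues(np.array(s["ee_rot"],float))[0];print(s["t"],s["tool_pos"],s["wrist_force"],s["moment"])
print((R.T@(np.array([.5255,-.007,.118])-s["tool_pos"])/.04).round(2))
d=np.linalg.norm(S[...,:2]-s["tool_pos"][:2],axis=-1);m=(d<.06)&(S[...,2]>.05)&(S[...,2]<.2)
p=S[m];print("lowest z",np.percentile(p[:,2],[0.5,1,2]))
for a in(.115,.13,.145,.155):
    r=p[abs(p[:,2]-a)<.0075];A=np.c_[2*r[:,:2],np.ones(len(r))];k=np.linalg.lstsq(A,(r[:,:2]**2).sum(1),rcond=None)[0];print(a,len(r),k[:2].round(4),np.sqrt(k[2]+k[:2]@k[:2]).round(4))
```

```text
3.9167 [ 0.5251893  -0.00625333  0.21571935] [-0.21095221 -1.65159487 -2.83699282] [-0.05118121  0.01088401 -0.01280587]
[0.   0.02 2.44]
lowest z [0.09982044 0.10077382 0.10283556]
0.115 180 [ 0.525  -0.0035] 0.0253
0.13 210 [ 0.5248 -0.0033] 0.0257
0.145 213 [ 0.5249 -0.0032] 0.0258
0.155 230 [ 0.5246 -0.0032] 0.0256
```

View pics/s3.png

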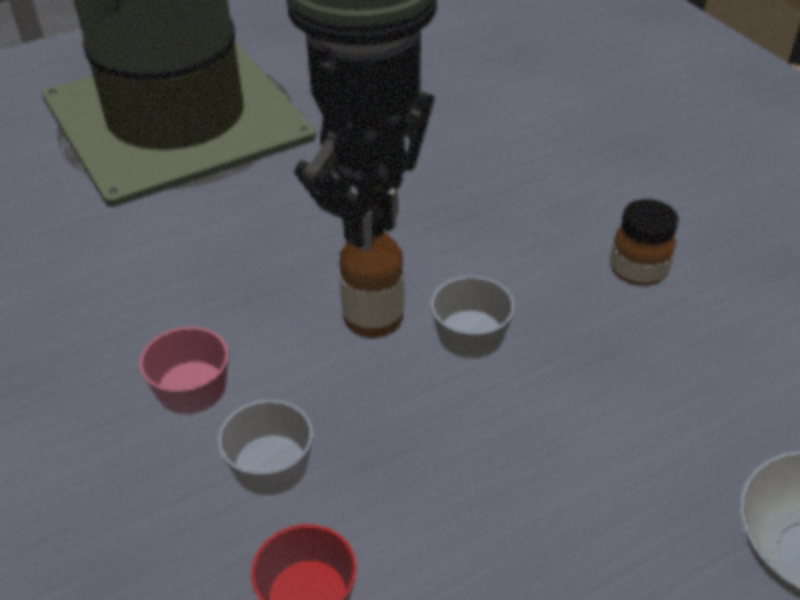

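The bottle (373,290 in the crop) hangs vertical over the midpoint, clear of both pots. Lowering it, slowly at the end.

Emit:
servo_tool(deltas=[{"travel": [0, 0, 0.2], "delta_rot": [0, 0, 0], "jaw": 0}, {"travel": [0, 0, 0.6], "delta_rot": [0, 0, 0], "jaw": 0}, {"travel": [0, 0, 1.1], "delta_rot": [0, 0, 0], "jaw": 0}, {"travel": [0, 0, 1.6], "delta_rot": [0, 0, 0], "jaw": 0}, {"travel": [0, 0, 1.95], "delta_rot": [0, 0, 0], "jaw": 0}, {"travel": [0, 0, 2.15], "delta_rot": [0, 0, 0], "jaw": 0}, {"travel": [0, 0, 2.25], "delta_rot": [0, 0, 0], "jaw": 0}, {"travel": [0, 0, 2.31], "delta_rot": [0, 0, 0], "jaw": 0}, {"travel": [0, 0, 2.36], "delta_rot": [0, 0, 0], "jaw": 0}, {"travel": [0, 0, 2.4], "delta_rot": [0, 0, 0], "jaw": 0}, {"travel": [0, 0, 2.43], "delta_rot": [0, 0, 0], "jaw": 0}, {"travel": [0, 0, 2.43], "delta_rot": [0, 0, 0], "jaw": 0}])

```text
t: 4.92
tool_pos: [0.5257, -0.007, 0.1193]
ee_rot: [-3.079, -0.622, -0.001]
wrist_force: [0.5, -0.4, -3.1]
finger_gap: 0.0227
gripper_force: 59.3
```

Not yet in contact (force still −3 N), so down a little more.

Emit:
servo_tool(deltas=[{"travel": [0, 0, 0.02], "delta_rot": [0, 0, 0], "jaw": 0}, {"travel": [0, 0, 0.04], "delta_rot": [0, 0, 0], "jaw": 0}, {"travel": [0, 0, 0.06], "delta_rot": [0, 0, 0], "jaw": 0}, {"travel": [0, 0, 0.06], "delta_rot": [0, 0, 0], "jaw": 0}])

```text
t: 5.25
tool_pos: [0.526, -0.0071, 0.1175]
ee_rot: [3.079, 0.622, 0.002]
wrist_force: [-2.0, -0.9, 13.2]
finger_gap: 0.0227
gripper_force: 60.9
```

Emit:
servo_tool(deltas=[{"travel": [0, 0, -0.02], "delta_rot": [0, 0, 0], "jaw": 0}, {"travel": [0, 0, -0.02], "delta_rot": [0, 0, 0], "jaw": 0.3}, {"travel": [0, 0, -0.02], "delta_rot": [0, 0, 0], "jaw": 0.5}, {"travel": [0, 0, -0.02], "delta_rot": [0, 0, 0], "jaw": 0.8}, {"travel": [0, 0, -0.02], "delta_rot": [0, 0, 0], "jaw": 1}, {"travel": [0, 0, -0.02], "delta_rot": [0, 0, 0], "jaw": 1}, {"travel": [0, 0, -0.4], "delta_rot": [0, 0, 0], "jaw": 1}, {"travel": [0, 0, -1.0], "delta_rot": [0, 0, 0], "jaw": 1}, {"travel": [0, 0, -1.8], "delta_rot": [0, 0, 0], "jaw": 1}, {"travel": [0, 0, -2.6], "delta_rot": [0, 0, 0], "jaw": 1}, {"travel": [0, 0, -3.0], "delta_rot": [0, 0, 0], "jaw": 1}, {"travel": [0, 0, -3.0], "delta_rot": [0, 0, 0], "jaw": 1}])

```text
t: 6.25
tool_pos: [0.5266, -0.0071, 0.24]
ee_rot: [3.079, 0.622, 0.008]
wrist_force: [-0.1, 0.0, 0.4]
finger_gap: 0.0855
gripper_force: 0.0
```

Run:
```python
from h import *
c=viewer.read_camera("scene"); cv2.imwrite("pics/s4.png",cv2.resize(c["img"][60:360,120:520,::-1],None,fx=2,fy=2))
S=cloud(c);S0=np.load("scene0.npy")
def fit(r):
    A=np.c_[2*r[:,:2],np.ones(len(r))];k=np.linalg.lstsq(A,(r[:,:2]**2).sum(1),rcond=None)[0];return k[:2].round(4),np.sqrt(k[2]+k[:2]@k[:2]).round(4)
def at(S,xy,rad,lo,hi):
    return S[(np.linalg.norm(S[...,:2]-xy,axis=-1)<rad)&(S[...,2]>lo)&(S[...,2]<hi)]
for lo in(.012,.03,.047): print(fit(at(S,[.5255,-.006],.045,lo,lo+.016)))
print("top",at(S,[.5255,-.006],.03,.06,.13)[:,2].max())
for xy in([.5478,-.1245],[.5027,.1105]):
    print([fit(at(s,xy,.05,.03,.06)) for s in(S0,S)])
print(env.get_state()["tool_pos"])
```

```text
(array([ 0.5252, -0.0065]), np.float64(0.0259))
(array([ 0.5252, -0.0064]), np.float64(0.026))
(array([ 0.5254, -0.0065]), np.float64(0.0256))
top 0.11773228769233243
[(array([ 0.5505, -0.1224]), np.float64(0.0373)), (array([ 0.5504, -0.1224]), np.float64(0.0373))]
[(array([0.5053, 0.1129]), np.float64(0.0373)), (array([0.5053, 0.1128]), np.float64(0.0373))]
[ 0.52605061 -0.00700922  0.23805612]
```

View pics/s4.png

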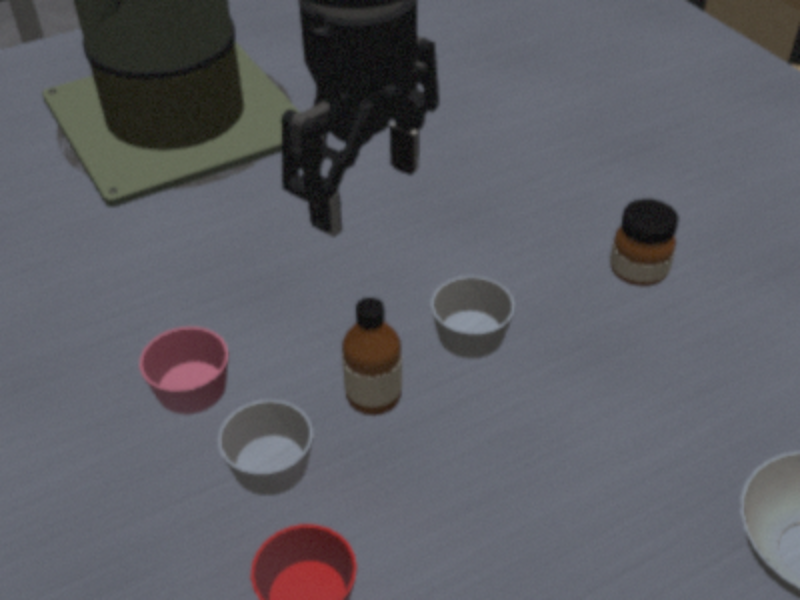

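The bottle (372,360) stands upright midway between the steel pots, a few mm from the exact point. The pots haven't moved and the gripper is clear.

```bash
python3 -c "
from rig import order;print(order.job_done())"
```

```text
the job is handed in; nothing more can be done
None
```

The amber bottle stands upright about 2–3 mm from the midpoint of the two steel pots, the pots measured unmoved, the jar was never approached, and the job is handed in; the hand-in gave no verdict.

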